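# Seal the filler tub

### The arm

A 7-joint arm with a two-finger parallel gripper is mounted at the origin on a cart in front of the work surface, level with it; the furniture and walls round the work are solid. World frame = base frame: x ahead of the robot, y to its left, z up, the work surface at z = 0. Lengths are in m, angles in rad, forces in N, time in s.
With the tool pointing down it reaches from about 0.4 to 0.85 m from the base axis. Payload 4.5 kg.
Tool frame: the origin (TCP) lies between the finger pads; the fingertips stand 14 mm ahead of it and the grasp point (between the pads) lies 5 mm behind it; x points along the fingers, y is the direction in which the jaws open and shut, and the axes are right-handed (so a half turn about x gives the same grasp; the last joint's range is limited). The gripper opens to 88 mm and grips with 3 to 60 N. Pads are 18 mm wide; open, the fingers measure 123 mm over their backs; the gripper's body (75 mm by 187 mm) begins 45 mm behind the grasp point.
Start: joints at [-1.086, 0.689, -0.195, 1.565, 0.157, 0.902, -0.215], TCP at [0.272, 0.563, 0.253] pointing down, gripper open.
Joint ranges: [-3.01, 3.01], [-0.46, 2.08], [-1.47, 1.51], [0.13, 2.56], [-1, 4.14], [0.04, 2.09], [-2.66, 2.66]. Speed limits (rad/s): [2.57, 2.57, 3.14, 3.14, 3.14, 3.14, 3.14].

### API

Orientations are given as a rotation vector (axis times angle).
In Python, from station import * gives the robot as it stands.
- The arm moves only by the tool move_arm, never from a script. Its argument "moves" is a list of rows, each an object of numbers: "dx", "dy", "dz": the shift along the tool's x, y, z as a fraction of full scale; "turn": the turn about the tool's x as a fraction of full scale. A call has 1 to 20 rows; each row is the pose to reach, as a shift and turn from the pose commanded when the call began, along the tool's axes at that moment, turning the shorter way round; what a row does not reach only later rows make up. Full scale, the value 1, is 100 mm for a shift and 360 degrees for a turn. A row lasts 1/12 s, in which the tool goes at most 41.7 mm and 7.16 degrees, less where a joint would pass 70% of its speed; a pose out of reach is approached as far as the arm can. A call with a number of a shift or a turn outside -1 to 1 is refused whole. A call with a gripper value outside its range is refused whole. "fingers" is the opening, from 0 (shut) to 1 (fully open), set as the call begins (left out, the last holds). The fingers move at their own pace and stop on an object; the grip force is fixed at half the most. Time passes only in rows, so rows that repeat a pose let the fingers close. It gives the time, the measured TCP pose, the force and the opening at its end, in the units of the state.
- state(): the state, without advancing time (a new reading comes with each control period).
- snapshot(name): name is "scene" or "top" or "wrist"; returns a dict with "pixels" (384x512x3 uint8, blue, green, red), "fx", "fy", "cx", "cy" (pixels), "k1" (the pictures are not rectified: a ray, as slopes to the right and down, at radius r is drawn at 1 + k1 r^2 times it, then the intrinsics apply), "cam_to_world" (4x4, takes a point from camera to world coordinates); the wrist camera has in their place "T_tool_cam" (4x4, takes a point from camera to tool coordinates, whose origin is the TCP and whose axes are the tool frame's). Camera axes: x right, y up, looking along -z (the intrinsics and any distortion apply to the point x, -y, -z); pixel columns grow to the right and rows downward; lengths in m; the calibration is good to about 2 mm. A picture is of the moment at which its call begins: read the wrist's pose just before it. There is no depth.
- sign_off(): hands the job in, once; it reports no verdict.
The state is a dict: "time_s": time; "joints": joint angles; "joint_vel": joint speeds; "effort": joint torques, N m; "tcp_pos": TCP position; "ee_rot": TCP orientation; "force": force on the tool from outside, world axes, zero at the start; "wrist_torque": the same for the moment, N m; "grip_width": finger opening in m.
Only numpy, scipy, OpenCV 4.12 (cv2) and the standard library are available. Lean on these libraries where they do the work, as an engineer would, in place of code of your own. Each camera call takes 0.05 s, during which the arm holds its last target. There are 200 camera calls.

### The job

The lid of the white tub of wood filler has only been laid on, and all four sections of its rim still stand up. Press each section down with the fingertips until it clicks and stays down level, all the way round, so that the filler does not dry out. Only press: do not lift or tip the tub or push it from its place, and leave the things around it alone.

Things in the scene. Friction and masses are not known exactly. Their poses are not given: they have to be found in the camera images.
- tub: White round tub with a grey lid, loose on the bench, 0.9 kg, 160 mm across at the lid, 133 at the foot. Origin: centre of underside; z up. Lid middle: a fixed recessed panel 121 mm across, 98 mm up. Round it the lid rim, 19 mm wide (61 to 80 mm from the axis), slotted into four equal sections with middles on the tub's +x (section 0), +y (1), -x (2), -y (3). A wire handle hangs at +x, below the rim.
- rim0_top (a point): Where to press rim section 0: on its top, half-way along it and half-way across its 19 mm width, 68 to 70 mm from the tub's axis; moves with it. 115 mm above the bench while up (sloping up outward by 14 degrees), 108 mm and level when shut. Takes up to about 10 N straight down; about two thirds of the way it snaps over the tub's bead and stays; released before, it springs up. Hard stop when shut.
- rim1_top (a point): Where to press rim section 1: on its top, half-way along it and half-way across its 19 mm width, 68 to 70 mm from the tub's axis; moves with it. 115 mm above the bench while up (sloping up outward by 14 degrees), 108 mm and level when shut. Takes up to about 10 N straight down; about two thirds of the way it snaps over the tub's bead and stays; released before, it springs up. Hard stop when shut.
- rim2_top (a point): Where to press rim section 2: on its top, half-way along it and half-way across its 19 mm width, 68 to 70 mm from the tub's axis; moves with it. 115 mm above the bench while up (sloping up outward by 14 degrees), 108 mm and level when shut. Takes up to about 10 N straight down; about two thirds of the way it snaps over the tub's bead and stays; released before, it springs up. Hard stop when shut.
- rim3_top (a point): Where to press rim section 3: on its top, half-way along it and half-way across its 19 mm width, 68 to 70 mm from the tub's axis; moves with it. 115 mm above the bench while up (sloping up outward by 14 degrees), 108 mm and level when shut. Takes up to about 10 N straight down; about two thirds of the way it snaps over the tub's bead and stays; released before, it springs up. Hard stop when shut.
- rim0 (a joint): Angle of rim section 0 (rad): 0 standing up, 0.24 pressed fully down; it clicks at about 0.16 and then rests by itself at 0.23 to 0.24.
- rim1 (a joint): Angle of rim section 1 (rad): 0 standing up, 0.24 pressed fully down; it clicks at about 0.16 and then rests by itself at 0.23 to 0.24.
- rim2 (a joint): Angle of rim section 2 (rad): 0 standing up, 0.24 pressed fully down; it clicks at about 0.16 and then rests by itself at 0.23 to 0.24.
- rim3 (a joint): Angle of rim section 3 (rad): 0 standing up, 0.24 pressed fully down; it clicks at about 0.16 and then rests by itself at 0.23 to 0.24.
- tape_measure: Yellow tape measure, 37x81x62 mm, loose on the bench behind the tub; not to be disturbed. Origin: centre of its underside.
- sanding_block: Brown sanding block, 64x111x30 mm, loose on the bench to the right of the tub; not to be disturbed. Origin: centre of its underside.
- offcut2: Dark wood offcut, 60x100x26 mm, loose on the bench to the front right of the tub; not to be disturbed. Origin: centre of its underside.

How it is judged:
At the end, for the whole second after the job is handed in: All four rim sections are clicked shut (each joint above 0.215 of 0.24 rad) and stay so by themselves, and the tub stands at rest upright on the bench (tilt under 0.05 rad, foot under 6 mm above the bench) (value of joint each of rim0, rim1, rim2, rim3 above 0.215 rad and angle between tub's own z axis and vertical below 0.05 rad and height (world z) of tub below 0.006 m and linear speed of tub below 0.02 m/s); the robot touches nothing.
It fails at once if the tub is lifted (foot 12 mm off the bench) (height (world z) of tub above 0.012 m).
It fails at once if the tub is tipped by more than 0.15 rad (angle between tub's own z axis and vertical above 0.15 rad).
It fails at once if the tub is pushed more than 40 mm from its place (distance of tub from where it was at the start of the episode above 0.04 m).
It fails at once if the tape measure, the sanding block or the offcut is moved by more than 30 mm (distance of any of tape_measure, sanding_block, offcut2 from where it was at the start of the episode above 0.03 m).
It also fails if it takes over 45 s, if anything falls off the work surface, if the arm or the gripper's body presses on something with over 40 N, if the wrist force passes 120 N, or if a joint passes its speed limit or range.

## Working session

There is one attempt and no reset: what is moved stays moved. The work goes in short steps, Python scripts to look and compute and a tool call to move; the robot and the scene stay as the last step left them, time stands still between calls to the robot, and variables do not carry over. Pictures are saved under pics/ and viewed, on a budget of 10 in all, crops included, one or two more only if the job needs it, and the job is handed in when it is done.

Besides the shell and the picture viewer there is one more tool, called after ">>>" by a JSON object that holds its "op" and its "data". move_arm: Moves the arm, as the interface text tells. Its arguments: {"type":"object","properties":{"moves":{"type":"array"},"fingers":{"type":"number"}},"required":["moves"]}

```bash
mkdir -p pics
python3 - <<'E'
from station import *
import cv2,numpy as np
s=state();print(s)
a=snapshot("top");b=snapshot("scene")
for n,d in(("top",a),("scene",b)):
    cv2.imwrite(f"pics/{n}1.png",d["pixels"]);print({k:v for k,v in d.items() if k!="pixels"})
E
```

```text
{'time_s': 0.0, 'joints': array([-1.08617257,  0.68998612, -0.19452515,  1.56632887,  0.15727635,
        0.90250721, -0.2150818 ]), 'joint_vel': array([ 1.24140814e-03, -9.19934967e-05, -1.47266036e-04,  5.78730789e-04,
        1.42416499e-03, -9.65093538e-04,  7.49821857e-04]), 'effort': array([-9.91938759e-04, -5.27566946e+01, -1.26733683e+00, -1.53438735e+01,
       -5.27415995e-02,  6.45559427e-03,  1.48752588e-04]), 'tcp_pos': array([0.27208619, 0.5619947 , 0.251913  ]), 'ee_rot': array([ 0.3520382 ,  1.54204832, -0.35490837]), 'force': array([-0.60895037, -0.40793372,  0.07054562]), 'wrist_torque': array([ 0.01424486,  0.01299834, -0.00086489]), 'grip_width': 0.08798857603735807}
{'fx': 418.6970052227743, 'fy': 418.6970052227743, 'cx': 256.8757003438093, 'cy': 181.5867719156597, 'k1': -0.12008734263131861, 'cam_to_world': array([[-1.64489626e-02,  9.93050688e-01, -1.16532238e-01,
         4.50586032e-01],
       [-9.99858235e-01, -1.59174377e-02,  5.49039653e-03,
        -2.72054567e-04],
       [ 3.59734740e-03,  1.16606030e-01,  9.93171734e-01,
         1.01854465e+00],
       [ 0.00000000e+00,  0.00000000e+00,  0.00000000e+00,
         1.00000000e+00]])}
{'fx': 391.39450667488643, 'fy': 391.39450667488643, 'cx': 251.4314148583443, 'cy': 189.83913002033853, 'k1': 0.011510605051832164, 'cam_to_world': array([[ 0.80504506,  0.25954701, -0.53342084,  0.0353715 ],
       [-0.59273335,  0.31576614, -0.74091762, -0.72012314],
       [-0.02386672,  0.9126484 ,  0.40804814,  0.47746241],
       [ 0.        ,  0.        ,  0.        ,  1.        ]])}
```

View pics/top1.png

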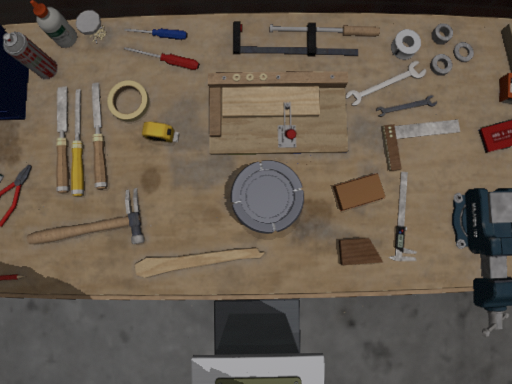

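View pics/scene1.png

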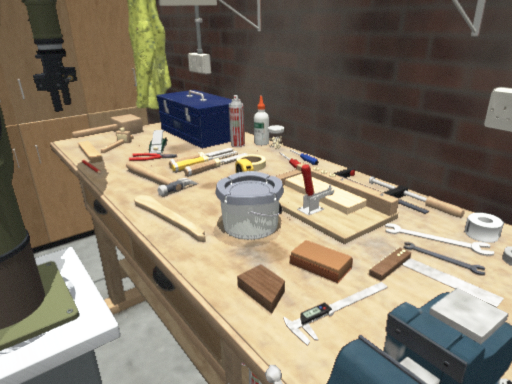

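```bash
cat > h.py <<'E'
from station import *
import cv2,numpy as np
from scipy.spatial.transform import Rotation as R
def ray(d,uv,T):
    uv=np.atleast_2d(np.array(uv,float));p=np.c_[(uv[:,0]-d["cx"])/d["fx"],(uv[:,1]-d["cy"])/d["fy"]];q=p.copy()
    for _ in range(20): q=p/(1+d["k1"]*(q**2).sum(1,keepdims=True))
    v=np.c_[q[:,0],-q[:,1],-np.ones(len(q))]@T[:3,:3].T
    return T[:3,3],v
def onplane(d,uv,z,T=None):
    o,v=ray(d,uv,d["cam_to_world"] if T is None else T)
    return o+v*((z-o[2])/v[:,2])[:,None]
E
python3 - <<'E'
from h import *
d=snapshot("top");im=d["pixels"]
c=cv2.resize(im[110:280,190:420],None,fx=3.4,fy=3.4,interpolation=cv2.INTER_CUBIC);cv2.imwrite("pics/crop.png",c)
hsv=cv2.cvtColor(im,cv2.COLOR_BGR2HSV)
m=(hsv[...,1]<60).astype(np.uint8)*255
m[:155]=0;m[:,:215]=0;m[240:]=0;m[:,320:]=0
m=cv2.morphologyEx(m,cv2.MORPH_OPEN,np.ones((3,3)))
k=max(cv2.findContours(m,0,1)[0],key=cv2.contourArea)
print(cv2.fitEllipse(k),cv2.contourArea(k))
p=onplane(d,k[:,0,:],0.117)
A=np.c_[2*p[:,:2],np.ones(len(p))];x=np.linalg.lstsq(A,(p[:,:2]**2).sum(1),rcond=None)[0]
print("c",x[:2],"r",np.sqrt(x[2]+x[0]**2+x[1]**2))
s=snapshot("scene")
# red clamp knob by two views
T=[]
for e,uv in((d,(291,133)),(s,(306,168)),(s,(309,193))):
    T.append(ray(e,uv,e["cam_to_world"]))
for j in(1,2):
    (o1,v1),(o2,v2)=T[0],T[j];v1=v1[0];v2=v2[0]
    t=np.linalg.lstsq(np.c_[v1,-v2],o2-o1,rcond=None)[0];print(o1+t[0]*v1,o2+t[1]*v2)
E
```

```text
((266.69073486328125, 196.40151977539062), (72.27421569824219, 73.43475341796875), 96.41546630859375) 4159.5
c [ 0.52451542 -0.02599669] r 0.07883739848362029
[ 0.65838855 -0.08046373  0.13644938] [ 0.65932915 -0.08122715  0.13674037]
[ 0.67424915 -0.08658438  0.06912314] [ 0.6704668  -0.0835608   0.06795723]
```

View pics/crop.png

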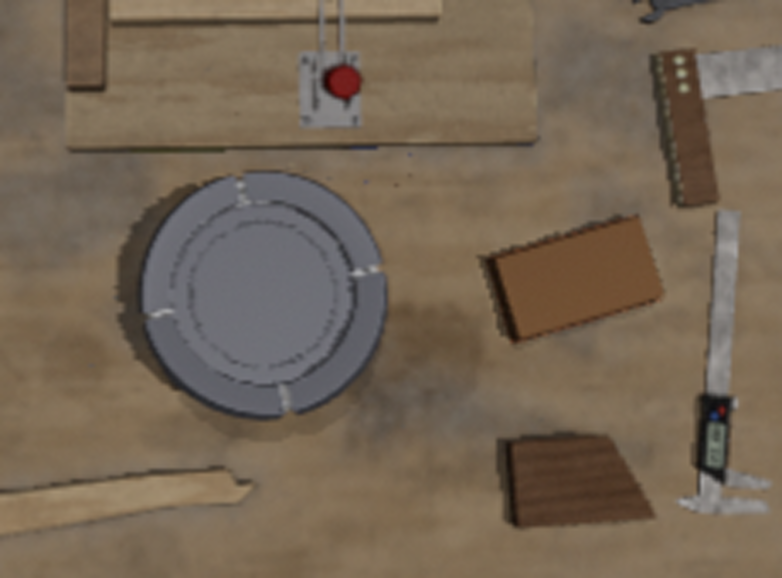

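```bash
cat >> h.py <<'E'
C=np.array([.5245,-.026])
def plan(ang,z,c=C,r=.069):
    s=state();Rm=R.from_rotvec(s["ee_rot"]).as_matrix()
    a=np.radians(ang);g=np.r_[c+r*np.array([np.cos(a),np.sin(a)]),z]
    d=Rm.T@(g-s["tcp_pos"])/.1
    t=Rm.T@np.array([-np.sin(a),np.cos(a),0]);turn=np.degrees(np.arctan2(t[2],t[1]));turn=(turn+90)%180-90
    print(ang,"shift",d.round(3),"turn frac",round(turn/360,4),"t",s["time_s"],"tcp",s["tcp_pos"].round(4),"x",Rm[:,0].round(3),"y",Rm[:,1].round(3),"j7",s["joints"][6].round(2),"F",s["force"].round(1))
E
python3 -c "
from h import *
for a in(57,147,237,327):plan(a,.17)"
```

```text
57 shift [ 0.827 -3.51   4.92 ] turn frac -0.2301 t 0.2 tcp [0.2722 0.5622 0.2522] x [-0.    -0.001 -1.   ] y [ 0.436  0.9   -0.001] j7 -0.22 F [ 0.2  0.6 -0.4]
147 shift [ 0.827 -4.108  4.149] turn frac 0.0199 t 0.2 tcp [0.2722 0.5622 0.2522] x [-0.    -0.001 -1.   ] y [ 0.436  0.9   -0.001] j7 -0.22 F [ 0.2  0.6 -0.4]
237 shift [ 0.828 -4.879  4.747] turn frac -0.2301 t 0.2 tcp [0.2722 0.5622 0.2522] x [-0.    -0.001 -1.   ] y [ 0.436  0.9   -0.001] j7 -0.22 F [ 0.2  0.6 -0.4]
327 shift [ 0.828 -4.281  5.518] turn frac 0.0199 t 0.2 tcp [0.2722 0.5622 0.2522] x [-0.    -0.001 -1.   ] y [ 0.436  0.9   -0.001] j7 -0.22 F [ 0.2  0.6 -0.4]
```

>>> {"op": "move_arm", "data": {"moves": [{"dy": -0.28, "dz": 0.28}, {"dy": -0.55, "dz": 0.55}, {"dy": -0.8, "dz": 0.8}, {"dy": -1, "dz": 1}, {"dy": -1, "dz": 1}], "fingers": 0}}

```text
schema error: expected keys dx, dy, dz, turn
```

>>> {"op": "move_arm", "data": {"moves": [{"dy": -0.28, "dz": 0.28}, {"dy": -0.55, "dz": 0.55}, {"dy": -0.8, "dz": 0.8}, {"dy": -1, "dz": 1}, {"dy": -1, "dz": 1}]}}

```text
schema error: expected keys dx, dy, dz, turn
```

>>> {"op": "move_arm", "data": {"moves": [{"dy": -0.28, "dz": 0.28}, {"dy": -0.55, "dz": 0.55}, {"dy": -0.8, "dz": 0.8}, {"dy": -1, "dz": 1}, {"dy": -1, "dz": 1}, {"dy": -1, "dz": 1}]}}

```text
schema error: expected keys dx, dy, dz, turn
```

Run:
```python
from h import *
for a in(57,147,237,327):plan(a,.17)
s=state();d=snapshot("wrist");print({k:v for k,v in d.items() if k!="pixels"});cv2.imwrite("pics/w1.png",d["pixels"])
```

```text
57 shift [ 0.827 -3.51   4.92 ] turn frac -0.2301 t 0.2 tcp [0.2722 0.5622 0.2522] x [-0.    -0.001 -1.   ] y [ 0.436  0.9   -0.001] j7 -0.22 F [ 0.2  0.6 -0.4]
147 shift [ 0.827 -4.108  4.149] turn frac 0.0199 t 0.2 tcp [0.2722 0.5622 0.2522] x [-0.    -0.001 -1.   ] y [ 0.436  0.9   -0.001] j7 -0.22 F [ 0.2  0.6 -0.4]
237 shift [ 0.828 -4.879  4.747] turn frac -0.2301 t 0.2 tcp [0.2722 0.5622 0.2522] x [-0.    -0.001 -1.   ] y [ 0.436  0.9   -0.001] j7 -0.22 F [ 0.2  0.6 -0.4]
327 shift [ 0.828 -4.281  5.518] turn frac 0.0199 t 0.2 tcp [0.2722 0.5622 0.2522] x [-0.    -0.001 -1.   ] y [ 0.436  0.9   -0.001] j7 -0.22 F [ 0.2  0.6 -0.4]
{'fx': 266.79637026668746, 'fy': 266.79637026668746, 'cx': 256.96187050527317, 'cy': 192.29499042408233, 'k1': 0.012538148613036445, 'T_tool_cam': array([[-2.22831824e-04,  3.25784031e-01, -9.45444190e-01,
        -1.32821968e-01],
       [ 9.99999392e-01, -9.48161853e-04, -5.62410436e-04,
         2.75476359e-05],
       [-1.07965845e-03, -9.45443740e-01, -3.25783621e-01,
        -8.43017071e-02],
       [ 0.00000000e+00,  0.00000000e+00,  0.00000000e+00,
         1.00000000e+00]])}
```

View pics/w1.png

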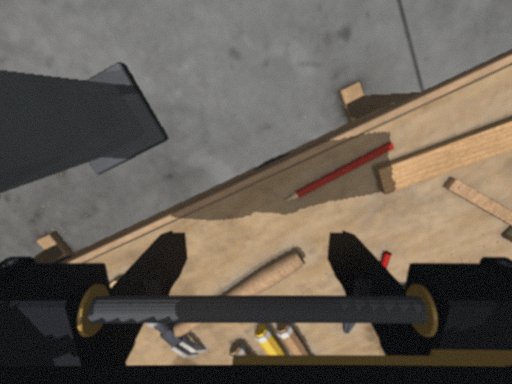

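All keys are required in each row, so nothing moved. The wrist view shows only the fingers (open, columns 180 and 340) over the bench edge at the start pose.

>>> {"op": "move_arm", "data": {"moves": [{"dx": 0, "dy": -0.28, "dz": 0.28, "turn": 0}, {"dx": 0, "dy": -0.55, "dz": 0.55, "turn": 0}, {"dx": 0, "dy": -0.8, "dz": 0.8, "turn": 0}, {"dx": 0, "dy": -1, "dz": 1, "turn": 0}, {"dx": 0, "dy": -1, "dz": 1, "turn": 0}], "fingers": 0}}

```text
time_s: 0.67
tcp_pos: [0.3219, 0.4217, 0.2524]
ee_rot: [0.354, 1.538, -0.365]
force: [-0.5, -1.2, -0.5]
grip_width: 0.057
```

>>> {"op": "move_arm", "data": {"moves": [{"dx": 0, "dy": -0.28, "dz": 0.28, "turn": 0}, {"dx": 0, "dy": -0.55, "dz": 0.55, "turn": 0}, {"dx": 0, "dy": -0.8, "dz": 0.8, "turn": 0}, {"dx": 0, "dy": -1, "dz": 1, "turn": 0}, {"dx": 0, "dy": -1, "dz": 1, "turn": 0}]}}

```text
time_s: 1.08
tcp_pos: [0.3672, 0.2889, 0.2525]
ee_rot: [0.356, 1.539, -0.365]
force: [0.4, 0.6, -0.4]
grip_width: 0.0235
```

>>> {"op": "move_arm", "data": {"moves": [{"dx": 0, "dy": -0.28, "dz": 0.28, "turn": 0}, {"dx": 0, "dy": -0.55, "dz": 0.55, "turn": 0}, {"dx": 0, "dy": -0.8, "dz": 0.8, "turn": 0}, {"dx": 0, "dy": -1, "dz": 1, "turn": 0}, {"dx": 0, "dy": -1, "dz": 1, "turn": 0}, {"dx": 0, "dy": -1, "dz": 1, "turn": 0}]}}

```text
time_s: 1.58
tcp_pos: [0.4123, 0.1611, 0.2528]
ee_rot: [0.357, 1.541, -0.356]
force: [-0.3, 0.7, 0.4]
grip_width: 0.0004
```

Run:
```python
from h import *
for a in(57,147,237,327):plan(a,.17)
s=state();d=snapshot("wrist");cv2.imwrite("pics/w2.png",d["pixels"]);np.savez("w2.npz",im=d["pixels"],p=s["tcp_pos"],r=s["ee_rot"])
```

```text
57 shift [ 0.828 -0.504  1.913] turn frac -0.2307 t 1.5833 tcp [0.4123 0.1611 0.2528] x [ 0.  0. -1.] y [0.439 0.899 0.   ] j7 0.42 F [-0.3  0.7  0.4]
147 shift [ 0.828 -1.105  1.144] turn frac 0.0193 t 1.5833 tcp [0.4123 0.1611 0.2528] x [ 0.  0. -1.] y [0.439 0.899 0.   ] j7 0.42 F [-0.3  0.7  0.4]
237 shift [ 0.827 -1.874  1.745] turn frac -0.2307 t 1.5833 tcp [0.4123 0.1611 0.2528] x [ 0.  0. -1.] y [0.439 0.899 0.   ] j7 0.42 F [-0.3  0.7  0.4]
327 shift [ 0.828 -1.273  2.514] turn frac 0.0193 t 1.5833 tcp [0.4123 0.1611 0.2528] x [ 0.  0. -1.] y [0.439 0.899 0.   ] j7 0.42 F [-0.3  0.7  0.4]
```

View pics/w2.png

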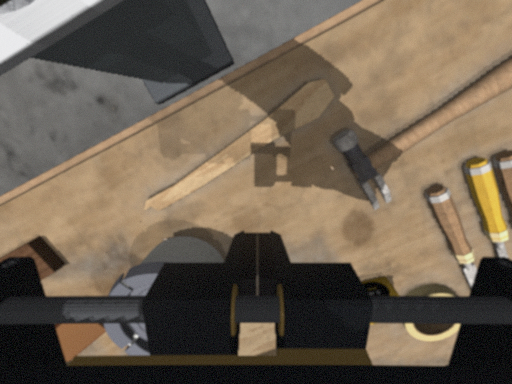

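>>> {"op": "move_arm", "data": {"moves": [{"dx": 0.2, "dy": -0.28, "dz": 0.28, "turn": 0.019}, {"dx": 0.4, "dy": -0.55, "dz": 0.55, "turn": 0.019}, {"dx": 0.6, "dy": -0.8, "dz": 0.8, "turn": 0.019}, {"dx": 0.7, "dy": -1, "dz": 1, "turn": 0.019}, {"dx": 0.8, "dy": -1, "dz": 1, "turn": 0.019}, {"dx": 0.8, "dy": -1, "dz": 1, "turn": 0.019}]}}

```text
time_s: 2.13
tcp_pos: [0.4579, 0.0284, 0.1711]
ee_rot: [0.447, 1.527, -0.448]
force: [0.1, 0.5, 0.4]
grip_width: 0.0003
```

Run:
```python
from h import *
plan(147,.123);d=snapshot("scene");cv2.imwrite("pics/s2.png",cv2.resize(d["pixels"][120:270,150:350],None,fx=3.5,fy=3.5))
```

```text
147 shift [ 0.48  -0.094  0.165] turn frac 0.0008 t 2.1333 tcp [0.4579 0.0284 0.1711] x [-0.003  0.    -1.   ] y [ 0.541  0.841 -0.001] j7 0.56 F [0.1 0.5 0.4]
```

View pics/s2.png

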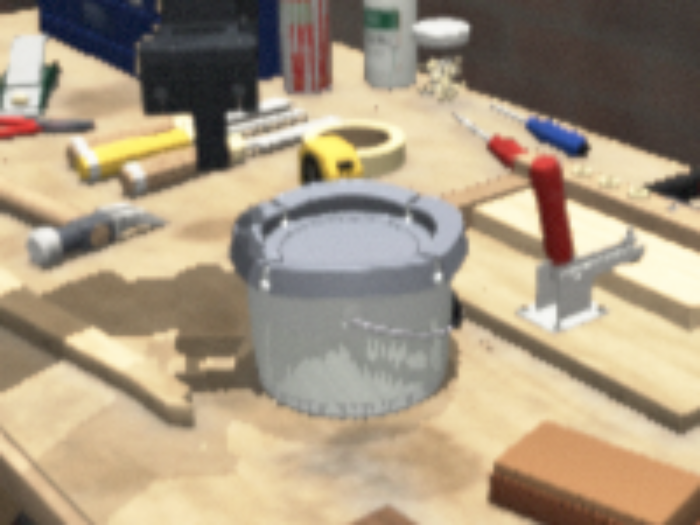

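>>> {"op": "move_arm", "data": {"moves": [{"dx": 0, "dy": -0.09, "dz": 0.165, "turn": 0.001}, {"dx": 0.2, "dy": -0.09, "dz": 0.165, "turn": 0.001}, {"dx": 0.35, "dy": -0.09, "dz": 0.165, "turn": 0.001}, {"dx": 0.4, "dy": -0.09, "dz": 0.165, "turn": 0.001}, {"dx": 0.43, "dy": -0.09, "dz": 0.165, "turn": 0.001}, {"dx": 0.45, "dy": -0.09, "dz": 0.165, "turn": 0.001}, {"dx": 0.47, "dy": -0.09, "dz": 0.165, "turn": 0.001}, {"dx": 0.48, "dy": -0.09, "dz": 0.165, "turn": 0.001}, {"dx": 0.49, "dy": -0.09, "dz": 0.165, "turn": 0.001}, {"dx": 0.49, "dy": -0.09, "dz": 0.165, "turn": 0.001}]}}

```text
time_s: 3.02
tcp_pos: [0.4673, 0.0128, 0.1244]
ee_rot: [0.451, 1.523, -0.449]
force: [0.0, 0.8, 0.9]
grip_width: 0.0004
```

```bash
python3 -c "
from h import *
plan(147,.12)"
```

```text
147 shift [ 0.044 -0.014  0.001] turn frac 0.0002 t 3.0167 tcp [0.4673 0.0128 0.1244] x [ 0.001  0.001 -1.   ] y [0.544 0.839 0.001] j7 0.56 F [0.  0.8 0.9]
```

>>> {"op": "move_arm", "data": {"moves": [{"dx": 0.01, "dy": 0, "dz": 0, "turn": 0}, {"dx": 0.02, "dy": 0, "dz": 0, "turn": 0}, {"dx": 0.03, "dy": 0, "dz": 0, "turn": 0}, {"dx": 0.04, "dy": 0, "dz": 0, "turn": 0}, {"dx": 0.05, "dy": 0, "dz": 0, "turn": 0}, {"dx": 0.05, "dy": 0, "dz": 0, "turn": 0}]}}

```text
time_s: 3.52
tcp_pos: [0.4675, 0.0121, 0.1212]
ee_rot: [0.452, 1.521, -0.451]
force: [-5.9, 2.7, 33.3]
grip_width: 0.0002
```

>>> {"op": "move_arm", "data": {"moves": [{"dx": -0.2, "dy": 0, "dz": 0, "turn": 0}, {"dx": -0.4, "dy": 0, "dz": 0, "turn": 0}, {"dx": -0.45, "dy": 0, "dz": 0.3, "turn": 0}, {"dx": -0.45, "dy": 0, "dz": 0.6, "turn": 0}, {"dx": -0.45, "dy": 0, "dz": 0.8, "turn": 0}, {"dx": -0.45, "dy": 0, "dz": 1, "turn": 0}, {"dx": -0.45, "dy": 0, "dz": 1, "turn": 0}, {"dx": -0.45, "dy": 0, "dz": 1, "turn": 0}]}}

```text
time_s: 4.18
tcp_pos: [0.5512, -0.0438, 0.1634]
ee_rot: [0.453, 1.523, -0.454]
force: [-0.9, 0.5, 0.1]
grip_width: 0.0006
```

```bash
python3 -c "
from h import *
plan(327,.122)"
```

```text
327 shift [0.414 0.005 0.369] turn frac -0.0005 t 4.1833 tcp [ 0.5512 -0.0438  0.1634] x [ 0. -0. -1.] y [ 0.547  0.837 -0.   ] j7 0.72 F [-0.9  0.5  0.1]
```

>>> {"op": "move_arm", "data": {"moves": [{"dx": 0, "dy": 0, "dz": 0.2, "turn": 0}, {"dx": 0, "dy": 0, "dz": 0.37, "turn": 0}, {"dx": 0.1, "dy": 0, "dz": 0.37, "turn": 0}, {"dx": 0.25, "dy": 0, "dz": 0.37, "turn": 0}, {"dx": 0.32, "dy": 0, "dz": 0.37, "turn": 0}, {"dx": 0.35, "dy": 0, "dz": 0.37, "turn": 0}, {"dx": 0.37, "dy": 0, "dz": 0.37, "turn": 0}, {"dx": 0.39, "dy": 0, "dz": 0.37, "turn": 0}, {"dx": 0.41, "dy": 0, "dz": 0.37, "turn": 0}, {"dx": 0.42, "dy": 0, "dz": 0.37, "turn": 0}, {"dx": 0.43, "dy": 0, "dz": 0.37, "turn": 0}, {"dx": 0.44, "dy": 0, "dz": 0.37, "turn": 0}, {"dx": 0.44, "dy": 0, "dz": 0.37, "turn": 0}]}}

```text
time_s: 5.27
tcp_pos: [0.5827, -0.0631, 0.1219]
ee_rot: [0.452, 1.521, -0.452]
force: [-3.5, -0.7, 16.3]
grip_width: 0.0003
```

```bash
python3 -c "
from h import *
plan(327,.121);plan(57,.121);plan(237,.121)"
```

```text
327 shift [ 0.009 -0.005 -0.   ] turn frac -0.0001 t 5.2667 tcp [ 0.5827 -0.0631  0.1219] x [ 0.002 -0.001 -1.   ] y [0.545 0.838 0.001] j7 0.74 F [-3.5 -0.7 16.3]
57 shift [ 0.007  0.684 -0.691] turn frac 0.2499 t 5.2667 tcp [ 0.5827 -0.0631  0.1219] x [ 0.002 -0.001 -1.   ] y [0.545 0.838 0.001] j7 0.74 F [-3.5 -0.7 16.3]
237 shift [ 0.006 -0.696 -0.69 ] turn frac 0.2499 t 5.2667 tcp [ 0.5827 -0.0631  0.1219] x [ 0.002 -0.001 -1.   ] y [0.545 0.838 0.001] j7 0.74 F [-3.5 -0.7 16.3]
```

>>> {"op": "move_arm", "data": {"moves": [{"dx": -0.2, "dy": 0, "dz": 0, "turn": 0}, {"dx": -0.4, "dy": 0, "dz": 0, "turn": 0}, {"dx": -0.5, "dy": 0.15, "dz": -0.15, "turn": -0.019}, {"dx": -0.5, "dy": 0.3, "dz": -0.3, "turn": -0.038}, {"dx": -0.5, "dy": 0.45, "dz": -0.45, "turn": -0.057}, {"dx": -0.5, "dy": 0.6, "dz": -0.6, "turn": -0.076}, {"dx": -0.5, "dy": 0.69, "dz": -0.69, "turn": -0.095}, {"dx": -0.5, "dy": 0.69, "dz": -0.69, "turn": -0.114}, {"dx": -0.5, "dy": 0.69, "dz": -0.69, "turn": -0.133}, {"dx": -0.5, "dy": 0.69, "dz": -0.69, "turn": -0.152}, {"dx": -0.5, "dy": 0.69, "dz": -0.69, "turn": -0.171}, {"dx": -0.5, "dy": 0.69, "dz": -0.69, "turn": -0.19}, {"dx": -0.5, "dy": 0.69, "dz": -0.69, "turn": -0.209}, {"dx": -0.5, "dy": 0.69, "dz": -0.69, "turn": -0.228}, {"dx": -0.5, "dy": 0.69, "dz": -0.69, "turn": -0.25}, {"dx": -0.5, "dy": 0.69, "dz": -0.69, "turn": -0.25}, {"dx": -0.5, "dy": 0.69, "dz": -0.69, "turn": -0.25}, {"dx": -0.5, "dy": 0.69, "dz": -0.69, "turn": -0.25}]}}

```text
time_s: 6.77
tcp_pos: [0.5618, 0.0327, 0.1698]
ee_rot: [-0.772, 1.429, 0.773]
force: [1.2, -1.0, 0.6]
grip_width: 0.0002
```

Run:
```python
from h import *
plan(57,.121)
d=snapshot("scene");cv2.imwrite("pics/s3.png",cv2.resize(d["pixels"][120:270,150:350],None,fx=3.5,fy=3.5))
```

```text
57 shift [ 0.488 -0.007 -0.006] turn frac -0.0006 t 6.7667 tcp [0.5618 0.0327 0.1698] x [ 0.  0. -1.] y [-0.837  0.548 -0.   ] j7 1.78 F [ 1.2 -1.   0.6]
```

View pics/s3.png

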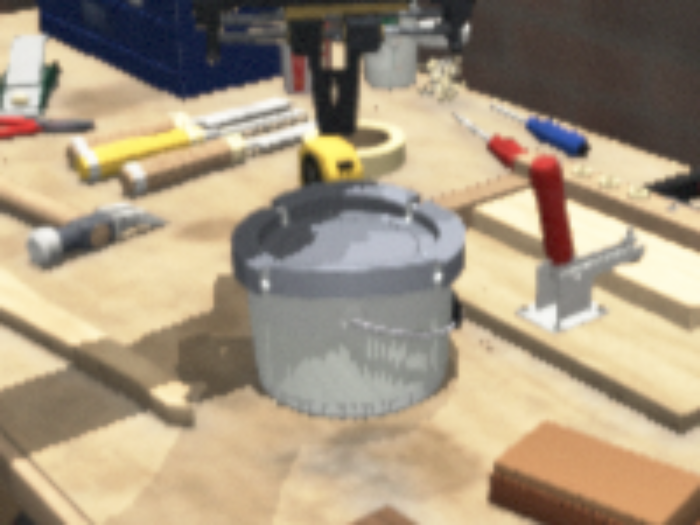

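>>> {"op": "move_arm", "data": {"moves": [{"dx": 0.2, "dy": -0.007, "dz": -0.006, "turn": 0}, {"dx": 0.35, "dy": -0.007, "dz": -0.006, "turn": 0}, {"dx": 0.39, "dy": -0.007, "dz": -0.006, "turn": 0}, {"dx": 0.42, "dy": -0.007, "dz": -0.006, "turn": 0}, {"dx": 0.44, "dy": -0.007, "dz": -0.006, "turn": 0}, {"dx": 0.46, "dy": -0.007, "dz": -0.006, "turn": 0}, {"dx": 0.48, "dy": -0.007, "dz": -0.006, "turn": 0}, {"dx": 0.49, "dy": -0.007, "dz": -0.006, "turn": 0}, {"dx": 0.5, "dy": -0.007, "dz": -0.006, "turn": 0}, {"dx": 0.51, "dy": -0.007, "dz": -0.006, "turn": 0}, {"dx": 0.52, "dy": -0.007, "dz": -0.006, "turn": 0}, {"dx": 0.52, "dy": -0.007, "dz": -0.006, "turn": 0}]}}

```text
time_s: 7.82
tcp_pos: [0.5637, 0.0338, 0.1214]
ee_rot: [-0.776, 1.422, 0.774]
force: [-5.1, 1.6, 24.5]
grip_width: 0.0006
```

Shut (24 N at the stop). On to the opposite section.

>>> {"op": "move_arm", "data": {"moves": [{"dx": -0.2, "dy": 0, "dz": 0, "turn": 0}, {"dx": -0.4, "dy": 0, "dz": 0, "turn": 0}, {"dx": -0.5, "dy": 0, "dz": -0.3, "turn": 0}, {"dx": -0.5, "dy": 0, "dz": -0.6, "turn": 0}, {"dx": -0.5, "dy": 0, "dz": -0.8, "turn": 0}, {"dx": -0.5, "dy": 0, "dz": -1, "turn": 0}, {"dx": -0.5, "dy": 0, "dz": -1, "turn": 0}, {"dx": -0.5, "dy": 0, "dz": -1, "turn": 0}]}}

```text
time_s: 8.48
tcp_pos: [0.5075, -0.0532, 0.1678]
ee_rot: [-0.774, 1.429, 0.773]
force: [0.8, -0.2, 0.2]
grip_width: 0.001
```

```bash
python3 -c "
from h import *
plan(237,.121)"
```

```text
237 shift [ 0.468  0.005 -0.369] turn frac -0.0005 t 8.4833 tcp [ 0.5075 -0.0532  0.1678] x [ 0.    -0.001 -1.   ] y [-0.837  0.547 -0.001] j7 1.85 F [ 0.8 -0.2  0.2]
```

>>> {"op": "move_arm", "data": {"moves": [{"dx": 0, "dy": 0.005, "dz": -0.2, "turn": 0}, {"dx": 0, "dy": 0.005, "dz": -0.37, "turn": 0}, {"dx": 0.15, "dy": 0.005, "dz": -0.37, "turn": 0}, {"dx": 0.3, "dy": 0.005, "dz": -0.37, "turn": 0}, {"dx": 0.37, "dy": 0.005, "dz": -0.37, "turn": 0}, {"dx": 0.4, "dy": 0.005, "dz": -0.37, "turn": 0}, {"dx": 0.42, "dy": 0.005, "dz": -0.37, "turn": 0}, {"dx": 0.44, "dy": 0.005, "dz": -0.37, "turn": 0}, {"dx": 0.46, "dy": 0.005, "dz": -0.37, "turn": 0}, {"dx": 0.47, "dy": 0.005, "dz": -0.37, "turn": 0}, {"dx": 0.48, "dy": 0.005, "dz": -0.37, "turn": 0}, {"dx": 0.49, "dy": 0.005, "dz": -0.37, "turn": 0}, {"dx": 0.5, "dy": 0.005, "dz": -0.37, "turn": 0}, {"dx": 0.5, "dy": 0.005, "dz": -0.37, "turn": 0}]}}

```text
time_s: 9.65
tcp_pos: [0.4873, -0.0827, 0.1211]
ee_rot: [-0.779, 1.427, 0.772]
force: [-9.1, -2.0, 37.2]
grip_width: 0.0004
```

>>> {"op": "move_arm", "data": {"moves": [{"dx": -0.2, "dy": 0, "dz": 0, "turn": 0}, {"dx": -0.5, "dy": 0, "dz": 0, "turn": 0}, {"dx": -0.8, "dy": 0, "dz": 0, "turn": 0}, {"dx": -1, "dy": 0.3, "dz": -0.3, "turn": 0}, {"dx": -1, "dy": 0.6, "dz": -0.6, "turn": 0}, {"dx": -1, "dy": 0.8, "dz": -0.8, "turn": 0}, {"dx": -1, "dy": 0.9, "dz": -0.9, "turn": 0}, {"dx": -1, "dy": 0.9, "dz": -0.9, "turn": 0}, {"dx": -1, "dy": 0.9, "dz": -0.9, "turn": 0}]}}

```text
time_s: 10.4
tcp_pos: [0.3633, -0.109, 0.2182]
ee_rot: [-0.776, 1.426, 0.774]
force: [1.1, 0.1, 0.6]
grip_width: -0.0
```

Run:
```python
from h import *
plan(237,.121)
d=snapshot("scene");t=snapshot("top")
a=cv2.resize(d["pixels"][150:250,200:300],(400,400),interpolation=2);b=cv2.resize(t["pixels"][145:245,215:315],(400,400),interpolation=2)
cv2.imwrite("pics/f.png",np.hstack([a,b]))
```

```text
237 shift [ 0.975 -0.898  0.882] turn frac -0.0 t 10.4 tcp [ 0.3633 -0.109   0.2182] x [ 0.002  0.    -1.   ] y [-0.839  0.545 -0.002] j7 1.94 F [1.1 0.1 0.6]
```

View pics/f.png

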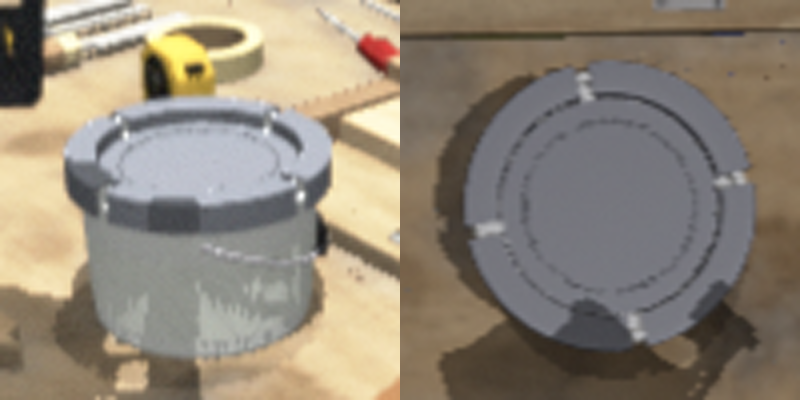

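The rim is level across all four slots (left picture: 122,122; 270,122; 103,203; 302,193), the tub is in its place and the arm is clear.

```bash
python3 -c "
from station import *
print(sign_off())"
```

```text
the job is handed in; nothing more can be done
None
```

I pressed all four rim sections down with the closed fingertips, and each stayed down after release. I handed the job in at about 10.4 s of robot time; sign-off gives no verdict.

- **Presses:** each went to the hard stop, with the fingertips ending 107–108 mm above the bench. The last readings were 33, 16, 24 and 37 N upward. These cover all four sections, but I never worked out which was number 0.
- **Last pictures (scene and top):** the rim looks level and unbroken across all four slots. The tub looks upright and in its place, and the tape measure is undisturbed. I did not measure the tub's shift. The sanding block and offcut were outside these last crops, though the arm never went near them.
- **Arm:** it was clear of everything, with force readings near zero.
- **What did not go to plan:** the first three move calls were refused for missing keys, so nothing moved. The wrist camera's view of the lid was mostly blocked by the gripper, so I aimed from the top camera alone. I couldn't read the rim joint angles directly, so "shut" rests on fingertip height, force and the pictures.

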